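# Put the microscope accessories back in their storage blocks

## Task

Put the four microscope accessories back, each standing upright and flat in the recess that has its own shape and size: the eyepiece in the large round one, the objective in the small round one, the filter cube in the square one and the slide box in the oblong one. Someone left the objective in the eyepiece's place and the eyepiece in the filter cube's place, so clear each recess before you fill it. These are optics: set them down gently, do not drop them, and leave the oil bottle and the glass dish where they are.

Things in the scene. Friction and masses are not known exactly. Their poses are not given: they have to be found in the camera images.
- eyepiece_mid (a point): microscope eyepiece standing upright: black round piece 60 mm tall, 44 mm across (vertical wall from 18 mm up to the top; below that it narrows to a 36 mm foot), steel ring near the top, greenish lens 26 mm across in the flat top. It starts in the square recess of the filter cube's block. Its base stands on that recess's floor. 140 g. The point is on its axis, half-way up, 30 mm above its underside; z up.
- objective_mid (a point): microscope objective standing nose up: aluminium-coloured, 58 mm tall, 28 mm across with a vertical wall up to 46 mm, above that a cone narrowing to 14 mm. It starts in the big round recess of the eyepiece's block, up to about 14 mm off its centre. 130 g. The point is on its axis, half-way up, 29 mm above its underside; z up.
- filter_cube_mid (a point): dark metal filter cube, 38 x 38 mm and 46 mm tall, aluminium plate on top and a round amber window in one side. It starts loose on the bench. 120 g. The point is at its centre, 23 mm above its underside; x and y square to its sides, z up.
- slide_box_mid (a point): closed slide box standing on its long edge: grey plastic, 80 x 24 mm and 36 mm tall, dark seam round it and a dark clip in the middle of each long side (26 mm over the clips). It starts loose on the bench. 70 g. The point is at its centre, 18 mm above its underside; x along the 80 mm side, y across the 24 mm width, z up.
- eyepiece_block: grey storage block, 112 x 80 x 11 mm (x, y, z), fixed to the bench, with one recess in its middle, 7 mm deep (recess floor, lined in plain white, 4 mm above the bench): a large round recess, 60 mm across, for the eyepiece. Origin: centre of the block's underside, at bench height, right under the recess's centre; x along the long side, z up.
- objective_block: grey storage block, 112 x 80 x 11 mm (x, y, z), fixed to the bench, with one recess in its middle, 7 mm deep (recess floor, lined in plain white, 4 mm above the bench): a small round recess, 44 mm across, for the objective. Origin: centre of the block's underside, at bench height, right under the recess's centre; x along the long side, z up.
- cube_block: grey storage block, 112 x 80 x 11 mm (x, y, z), fixed to the bench, with one recess in its middle, 7 mm deep (recess floor, lined in plain white, 4 mm above the bench): a square recess, 54 x 54 mm, sides parallel to the block's, for the filter cube. Origin: centre of the block's underside, at bench height, right under the recess's centre; x along the long side, z up.
- slidebox_block: grey storage block, 112 x 80 x 11 mm (x, y, z), fixed to the bench, with one recess in its middle, 7 mm deep (recess floor, lined in plain white, 4 mm above the bench): an oblong recess, 96 x 40 mm, its long side along the block's x, for the slide box. Origin: centre of the block's underside, at bench height, right under the recess's centre; x along the long side, z up.
- oil_bottle_mid (a point): bystander: small amber bottle with a black cap, 30 mm across, 58 mm tall, standing loose on the bench among the blocks; leave it where it is. The point is half-way up, 29 mm above the bench.
- dish: bystander: low open glass dish, 84 mm across and 15 mm high, loose on the bench at the robot's far right; leave it where it is. Origin: centre of its underside.
There are look-alikes about, which are no part of the job. What is shaped like the eyepiece_block but red is not meant.

How it is judged:
By the outcome, as a careful person would: the job done as asked, in the order asked, and still so for the second after the job is handed in, with the robot touching nothing.
It also fails if it takes over 115 s, if anything falls off the work surface, if the arm or the gripper's body presses on something with over 40 N, if the wrist force passes 120 N, or if a joint passes its speed limit or range.

## Robot

A 6-joint arm with a two-finger parallel gripper is mounted at the origin on the work surface. World frame = base frame: x ahead of the robot, y to its left, z up, the work surface at z = 0. Lengths are in m, angles in rad, forces in N, time in s.
With the tool pointing down it reaches from about 0.25 to 0.775 m from the base axis. Payload 4 kg.
Tool frame: the origin (TCP) lies at the very end of the fingers, on their centre line; the grasp point (between the pads) lies 19 mm behind it; z points along the fingers, y is the direction in which the jaws open and shut (so a half turn about z gives the same grasp; the last joint's range is limited). The gripper opens to 94 mm and grips with 3 to 60 N. Pads are 16 mm wide; open, the fingers measure 119 mm over their backs; the gripper's body (75 mm by 177 mm) begins 78 mm behind the grasp point.
Start: joints at [1.092, 0.087, 1.371, -0, 1.684, -0.103], TCP at [0.202, 0.512, 0.206] pointing down, gripper open.
Joint ranges: [-3.1, 3.1], [-0.76, 2.03], [0.27, 2.55], [-1.08, 4.22], [0.17, 2.65], [-2.57, 2.57]. Speed limits (rad/s): [2.79, 2.79, 3.14, 3.14, 3.14, 3.14].

## Interface

Orientations are given as a unit quaternion [x, y, z, w].
In Python, from cell import r, snapshot, camera_model, status gives the robot as it stands. Calls block until the motion is done:
- r.goto(position, orientation): joint-space move of the TCP to a pose.
- r.movel(position, rot=None, vel=0.15, stop_force=None): straight line of the TCP; rot=None keeps the orientation; vel is the mean speed in m/s. With stop_force (N) it stops when the force on the tool has changed by that much, and returns True; else False.
- r.set_joints(angles): joint-space move.
- r.set_gripper(opening, squeeze=None): finger opening in m; squeeze is the grip in N (None keeps the last); returns when the fingers have stopped.
- r.sleep(seconds).
- r.ik(position, orientation): joint angles nearest the present ones, or None.
- snapshot(name): name is "scene" or "top" or "wrist"; returns (picture, depth): 480x640x3 uint8, red, green, blue; 480x640 float32, m along the optical axis (not along the pixel's ray), 0 where there is no reading.
- camera_model(name): a dict with "fx", "fy", "cx", "cy" (pixels), "R" (3x3) and "t" (3): a world point X has camera coordinates R X + t; the wrist camera has in their place "hand_eye" (4x4, takes a point from camera to tool coordinates, whose origin is the TCP and whose axes are the flange's). Camera axes: x right, y down, z forward; pixel columns grow to the right and rows downward; lengths in m; the calibration is good to about 2 mm. A picture is of the moment at which its call begins: read the wrist's pose just before it. camera_model takes no time and is no camera call.
A pose or a line that the arm cannot do raises r.IKError and nothing moves.
- r.hand_in(): hands the job in, once; it reports no verdict.
Readings, each from a call of its own:
- status.get_clock(): time.
- status.get_qpos(): joint angles.
- status.get_qvel(): joint speeds.
- status.get_tau(): joint torques, N m.
- status.get_tcp_pos(): TCP position.
- status.get_eef_rot(): TCP orientation.
- status.get_contact_force(): force on the tool from outside, world axes, zero at the start.
- status.get_ft_torque(): the same for the moment, N m.
- status.get_opening(): finger opening in m.
Only numpy, scipy, OpenCV 4.12 (cv2) and the standard library are available. Lean on these libraries where they do the work, as an engineer would, in place of code of your own. Each camera call takes 0.05 s, during which the arm holds its last target.

## Working session

There is one attempt and no reset: what is moved stays moved. The work goes in short steps, each a Python script; the robot and the scene stay as the last script left them, time stands still between calls to the robot, and variables do not carry over. Pictures are saved under pics/ and viewed, and the job is handed in when it is done.

```bash
ls; mkdir -p pics
python3 - <<'E'
from cell import r, snapshot, camera_model, status
import cv2, numpy as np
for n in ("scene","top"):
    p,d=snapshot(n); cv2.imwrite(f"pics/{n}0.png",p[:,:,::-1]); np.save(f"pics/{n}0.npy",d)
    m=camera_model(n); print(n,m["fx"],m["cx"],m["cy"],-np.array(m["R"]).T@m["t"],np.round(m["R"],3).tolist(), d.min(),d.max())
print(camera_model("wrist")); print(status.get_clock(),status.get_eef_rot())
E
```

```text
pics
scene 516.0643714905729 323.84239257797566 244.4212667840269 [1.22535138 0.5029524  0.65310835] [[-0.62, 0.785, 0.018], [0.418, 0.35, -0.838], [-0.664, -0.512, -0.545]] 0.0 3.9999955
top 566.8499237194509 316.416807419177 245.76559537075963 [ 0.26409989 -0.05269494  1.29435209] [[0.026, -1.0, 0.01], [-0.984, -0.027, -0.177], [0.177, -0.006, -0.984]] 0.0 2.2967594
{'fx': 359.7413371894305, 'fy': 359.7413371894305, 'cx': 314.98751832471095, 'cy': 241.81488696873527, 'hand_eye': array([[-1.92317407e-04, -9.66643163e-01, -2.56126840e-01,
         7.38065727e-02],
       [ 9.99999980e-01, -1.73381804e-04, -9.65110368e-05,
         8.17880851e-04],
       [ 4.88840002e-05, -2.56126854e-01,  9.66643177e-01,
        -1.78304608e-01],
       [ 0.00000000e+00,  0.00000000e+00,  0.00000000e+00,
         1.00000000e+00]])}
0.1 [ 1.86827275e-01  9.82392279e-01 -9.47322447e-04 -2.85417870e-04]
```

View pics/top0.png

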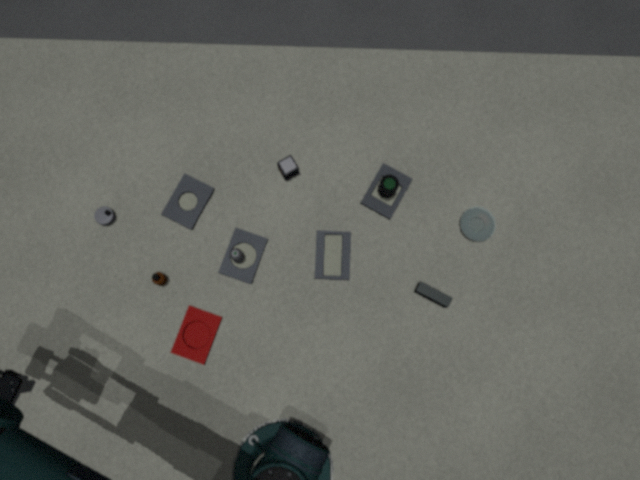

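View pics/scene0.png

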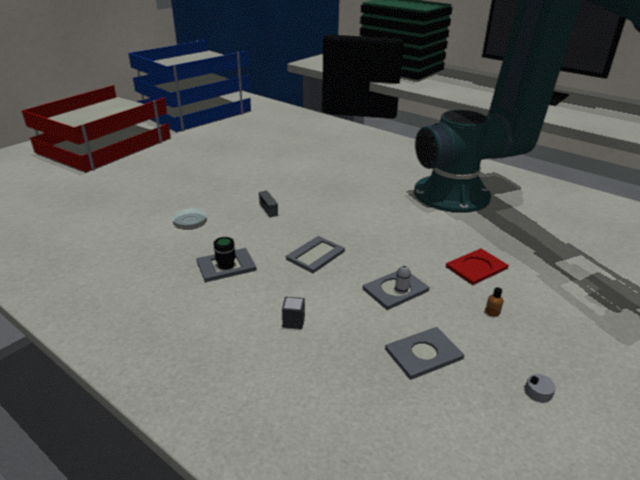

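Candidates in the top picture:
- **Objective:** (238,255), the aluminium-coloured piece with a cone. The grey round thing with a dark spot at (105,216) could be mistaken for it.
- **Eyepiece:** (389,186), the black piece with a green lens. The oil bottle at (160,279) is the look-alike.
- **Eyepiece block:** grey at (243,256). The red decoy is at (197,334).
- **Other blocks:** objective block (188,201), slide-box block (333,255), cube block (387,191).
- **Cube and slide box:** (288,167) and (433,294).

Next I'll get rough positions and a close crop.

```bash
cat > h.py <<'E'
from cell import r, snapshot, camera_model, status
import cv2, numpy as np
from scipy.spatial.transform import Rotation as Rn
def cam(name):
    m=camera_model(name); K=np.array([[m["fx"],0,m["cx"]],[0,m["fy"],m["cy"]],[0,0,1]])
    if name=="wrist":
        T=np.eye(4); T[:3,:3]=Rn.from_quat(status.get_eef_rot()).as_matrix(); T[:3,3]=status.get_tcp_pos()
        T=T@m["hand_eye"]; return K,T[:3,:3],T[:3,3]
    R=np.array(m["R"]); return K,R.T,-R.T@np.array(m["t"])
def ray(c,uv,z):
    K,R,o=c; uv=np.atleast_2d(np.asarray(uv,float))
    d=np.c_[(uv[:,0]-K[0,2])/K[0,0],(uv[:,1]-K[1,2])/K[1,1],np.ones(len(uv))]@R.T
    s=(z-o[2])/d[:,2]; return o+d*s[:,None]
def cloud(c,d):
    K,R,o=c; v,u=np.mgrid[:480,:640]
    P=np.stack([(u-K[0,2])/K[0,0]*d,(v-K[1,2])/K[1,1]*d,d],-1)@R.T+o
    P[d<=0]=np.nan; return P
def down(yaw): # tool x axis at world angle yaw, z down
    return Rn.from_matrix(np.array([[np.cos(yaw),np.sin(yaw),0],[np.sin(yaw),-np.cos(yaw),0],[0,0,-1]])).as_quat()
def look(tag):
    c=cam("wrist"); p,d=snapshot("wrist"); cv2.imwrite(f"pics/{tag}.png",p[:,:,::-1]); np.savez(f"pics/{tag}.npz",K=c[0],R=c[1],o=c[2],d=d,p=p)
    return c,p,d
E
python3 - <<'E'
from h import *
c=cam("top");
for n,uv,z in [("objblk",(188,201),.011),("eyeblk",(243,256),.011),("sbblk",(333,255),.011),("cubeblk",(387,191),.011),("cube",(288,162),.046),("sb",(433,291),.036),("eyep",(389,183),.064),("obj",(237,253),.05),("oil",(160,277),.05),("dish",(476,224),.015),("red",(197,334),.01),("grey",(105,215),.02)]:
    P=ray(c,uv,z)[0]; print(n,P.round(3),np.hypot(*P[:2]).round(3))
d=np.load("pics/top0.npy"); P=cloud(c,d)
for n,u,v in [("cube",288,162),("eyep",389,183),("bench",330,320),("grey",105,215),("sb",433,291)]: print(n,P[v,u].round(4))
p=cv2.imread("pics/top0.png"); s=cv2.imread("pics/scene0.png")
a=cv2.resize(p[140:320,80:500],None,fx=1.9,fy=1.9,interpolation=2); cv2.imwrite("pics/crop0.png",a)
E
```

```text
objblk [0.593 0.241 0.011] 0.64
eyeblk [0.467 0.107 0.011] 0.479
sbblk [ 0.475 -0.099  0.011] 0.485
cubeblk [ 0.63  -0.222  0.011] 0.668
cube [0.683 0.01  0.046] 0.683
sb [ 0.396 -0.322  0.036] 0.51
eyep [ 0.634 -0.22   0.064] 0.671
obj [0.467 0.116 0.05 ] 0.481
oil [0.409 0.283 0.05 ] 0.497
dish [ 0.556 -0.428  0.015] 0.702
red [0.288 0.201 0.01 ] 0.351
grey [0.552 0.427 0.02 ] 0.698
cube [0.6823 0.0104 0.0473]
eyep [ 0.6337 -0.2195  0.065 ]
bench [ 3.272e-01 -9.550e-02 -3.000e-04]
grey [0.5523 0.428  0.0184]
sb [ 0.3954 -0.3218  0.0386]
```

View pics/crop0.png

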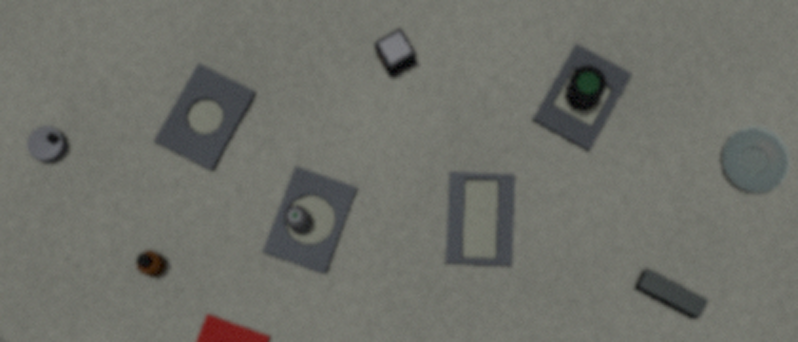

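The crop confirms the choices: the grey eyepiece block holds the aluminium nose-up objective, and the cube block holds the black piece with the green lens. Next come the wrist views for precise poses.

Run:
```python
from h import *
r.goto([0.50,0.16,0.22],down(np.pi)); look("A")
print(status.get_qpos().round(2) if hasattr(status.get_qpos(),'round') else status.get_qpos())
r.goto([0.52,-0.16,0.22],down(np.pi)); look("B")
print(np.round(status.get_qpos(),2),status.get_clock(),np.round(status.get_contact_force(),2))
```

```text
[ 0.2   0.03  1.4   0.    1.71 -1.37]
[-0.4   0.07  1.36  0.    1.71 -1.97] 3.1 [-0.32 -0.05 -0.5 ]
```

View pics/A.png

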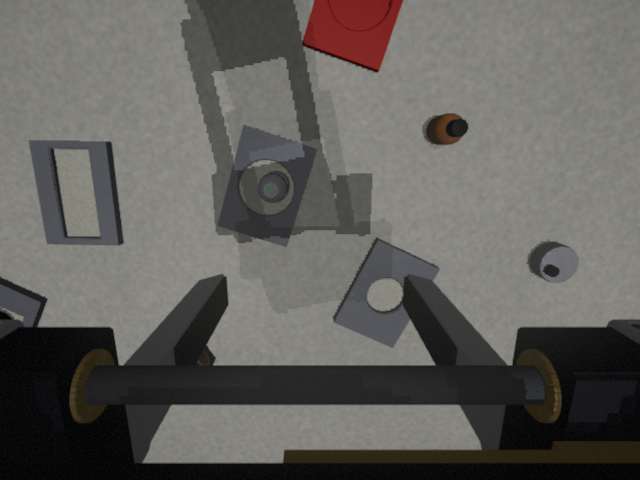

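View pics/B.png

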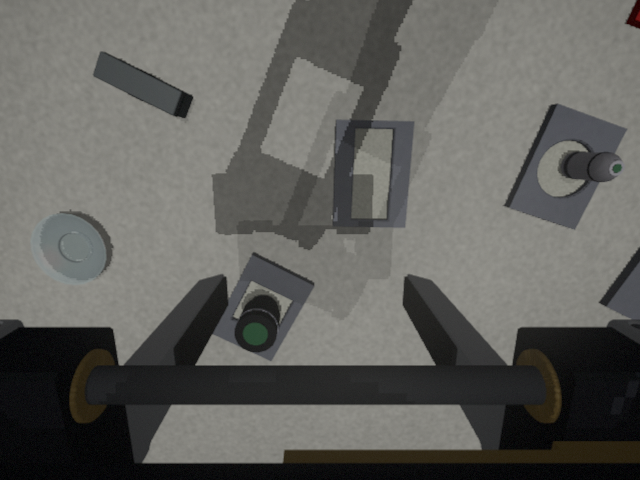

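View A shows the eyepiece block with the objective at (270,187) and the objective block at (388,293). View B shows the eyepiece at (257,333) in the cube block, the slide-box block at (373,173) and the slide box at (143,85). Next I measure with height masks.

```bash
cat >> h.py <<'E'
def load(tag):
    f=np.load(f"pics/{tag}.npz"); return (f["K"],f["R"],f["o"]),f["p"],f["d"]
def comps(c,d,lo,hi,roi,minpx=60):
    """height-band components inside world roi (cx,cy,rad); returns minAreaRects in mm of world XY"""
    P=cloud(c,d); m=(P[...,2]>lo)&(P[...,2]<hi)&(np.hypot(P[...,0]-roi[0],P[...,1]-roi[1])<roi[2])
    n,l,s,_=cv2.connectedComponentsWithStats(m.astype(np.uint8))
    out=[]
    for i in range(1,n):
        if s[i,4]<minpx: continue
        q=P[l==i]; (cx,cy),(w,h),a=cv2.minAreaRect((q[:,:2]*1000).astype(np.float32))
        if w<h: w,h,a=h,w,a+90
        out.append((s[i,4],round(cx,1),round(cy,1),round(w,1),round(h,1),round((a+90)%180-90,1),round(float(np.median(q[:,2]))*1000,1)))
    return out
E
python3 - <<'E'
from h import *
R={"objblk":(.593,.241,.075),"eyeblk":(.467,.107,.075),"sbblk":(.475,-.099,.075),"cubeblk":(.63,-.222,.075)}
top=(cam("top"),None,np.load("pics/top0.npy"))
for t,L in (("A",load("A")),("B",load("B")),("top",top)):
    print(t)
    for k,v in R.items(): print(k,comps(L[0],L[2],.007,.0145,v,300))
    for k,lo,hi,roi in [("obj",.02,.049,(.467,.11,.05)),("obj-top",.058,.066,(.467,.11,.05)),("eye-top",.06,.068,(.63,-.22,.05)),("cube-top",.042,.05,(.683,.01,.06)),("sb-top",.032,.041,(.396,-.322,.07))]:
        print(k,comps(L[0],L[2],lo,hi,roi,15))
E
```

```text
A
objblk [(np.int32(4446), 593.8, 242.6, 112.7, 80.9, -25.4, 9.9)]
eyeblk [(np.int32(5400), 469.2, 107.6, 112.0, 80.1, -17.8, 10.0)]
sbblk [(np.int32(4671), 476.2, -98.2, 112.3, 82.1, -0.9, 9.8)]
cubeblk [(np.int32(1005), 607.3, -189.4, 48.6, 40.7, 62.9, 9.8)]
obj [(np.int32(90), 459.1, 126.8, 26.0, 8.7, 36.0, 39.9)]
obj-top [(np.int32(266), 464.9, 119.1, 17.0, 17.0, -0.0, 60.7)]
eye-top []
cube-top []
sb-top []
B
objblk [(np.int32(1187), 608.8, 199.7, 76.8, 40.4, 10.0, 9.9)]
eyeblk [(np.int32(5359), 468.9, 107.5, 112.2, 81.9, -18.0, 10.0)]
sbblk [(np.int32(4649), 476.1, -98.1, 112.2, 80.6, -1.2, 9.9)]
cubeblk [(np.int32(3232), 632.2, -221.2, 112.9, 80.3, -28.1, 9.8)]
obj [(np.int32(597), 464.0, 112.4, 28.3, 17.5, -9.2, 35.6)]
obj-top [(np.int32(287), 464.5, 117.8, 16.9, 16.7, -41.3, 60.7)]
eye-top [(np.int32(1289), 633.0, -220.7, 43.4, 42.6, -2.1, 63.0)]
cube-top []
sb-top [(np.int32(2369), 389.5, -325.4, 80.8, 24.9, 64.5, 35.0)]
top
objblk [(np.int32(1174), 594.8, 244.4, 112.1, 84.8, -25.7, 10.6)]
eyeblk [(np.int32(1008), 469.9, 108.0, 112.0, 81.3, -17.9, 10.6)]
sbblk [(np.int32(834), 476.9, -97.8, 113.0, 80.0, -1.1, 10.3)]
cubeblk [(np.int32(841), 632.9, -220.5, 113.8, 79.9, -28.2, 10.5)]
obj [(np.int32(36), 458.3, 114.0, 27.1, 10.6, -57.4, 35.5)]
obj-top [(np.int32(49), 464.6, 118.8, 18.4, 15.4, 78.4, 61.6)]
eye-top [(np.int32(256), 633.6, -219.3, 43.8, 41.2, -3.7, 63.9)]
cube-top [(np.int32(242), 676.6, 11.4, 38.1, 37.9, 32.8, 45.7)]
sb-top [(np.int32(362), 389.8, -324.8, 80.2, 25.5, 63.2, 35.6)]
```

Sizes and heights match the given dimensions, and the three views agree to 1–2 mm. Moving the objective first.

```bash
cat >> h.py <<'E'
def pick(x,y,yaw,zt,wide,squeeze=20,up=0.18):
    r.set_gripper(wide)
    r.goto([x,y,up],down(yaw)); r.movel([x,y,zt+.03],vel=.15)
    hit=r.movel([x,y,zt],vel=.05,stop_force=6)
    print("pick hit",hit,np.round(status.get_tcp_pos(),4))
    r.set_gripper(0.0,squeeze=squeeze); print("opening",round(status.get_opening(),4))
    r.movel([x,y,zt+.03],vel=.06); r.movel([x,y,up],vel=.15)
    print("opening",round(status.get_opening(),4),"F",np.round(status.get_contact_force(),2),"t",status.get_clock())
def place(x,y,yaw,zt,wide,up=0.18,over=.002):
    r.goto([x,y,up],down(yaw)); r.movel([x,y,zt+.02],vel=.15); r.movel([x,y,zt+.003],vel=.04)
    f0=np.array(status.get_contact_force())
    hit=r.movel([x,y,zt-over],vel=.008,stop_force=3)
    print("place hit",hit,np.round(status.get_tcp_pos(),4),"dF",np.round(np.array(status.get_contact_force())-f0,2))
    r.set_gripper(wide); r.sleep(.2)
    r.movel([x,y,zt+.05],vel=.08); r.movel([x,y,up],vel=.2); print("t",status.get_clock())
E
python3 - <<'E'
from h import *
pick(.4647,.1185,np.pi,.016,.060)
c,p,d=look("C")
E
```

```text
pick hit False [0.4648 0.1185 0.016 ]
opening 0.0277
opening 0.0277 F [-0.13  0.33 -1.65] t 9.0
```

View pics/C.png

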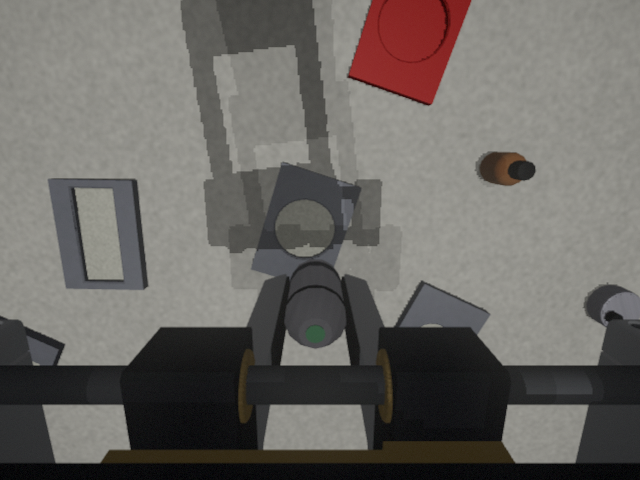

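The objective is held upright at (315,300) and the eyepiece recess is empty. Placing it now.

Run:
```python
from h import *
place(.5942,.2430,np.pi,.016,.055)
r.goto([.56,.23,.2],down(np.pi)); c,p,d=look("D")
print(comps(c,d,.007,.0145,(.594,.243,.075),300),comps(c,d,.058,.066,(.594,.243,.05),15))
print(comps(c,d,.007,.0145,(.469,.1075,.075),300),status.get_clock())
```

```text
place hit True [0.5944 0.2431 0.0162] dF [-0.11  0.02  6.17]
t 14.2667
[(np.int32(6191), 594.0, 242.8, 112.5, 80.5, -25.5, 9.9)] [(np.int32(244), 594.3, 242.9, 15.9, 15.6, -89.2, 60.7)]
[(np.int32(6925), 469.1, 107.6, 112.1, 81.1, -17.9, 9.9)] 14.6083
```

View pics/D.png

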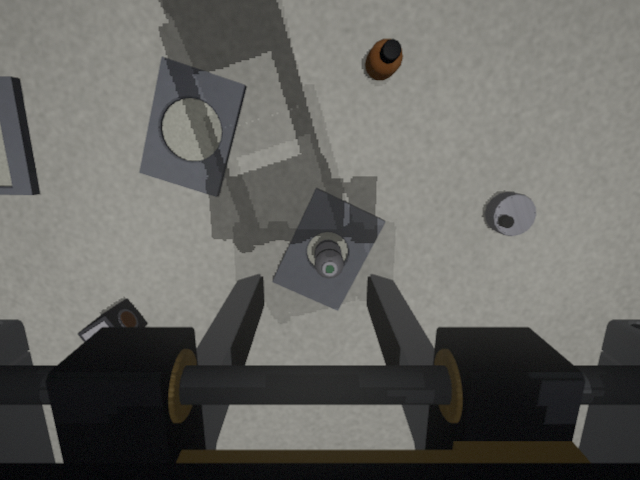

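The objective stands centred in the small round recess at (328,255), with its top at the right height. Next is the eyepiece.

Run:
```python
from h import *
pick(.6332,-.2203,np.pi,.024,.080)
o=status.get_opening()
assert .041<o<.047,o
place(.4690,.1076,np.pi,.024,.070)
r.goto([.45,.1,.2],down(np.pi)); c,p,d=look("E")
print(comps(c,d,.007,.0145,(.469,.1075,.075),300),comps(c,d,.059,.067,(.469,.1075,.05),15),status.get_clock())
```

```text
pick hit False [ 0.6333 -0.2204  0.024 ]
opening 0.044
opening 0.0436 F [-0.38 -0.58 -1.88] t 20.9083
place hit True [0.4692 0.1076 0.0241] dF [ 0.27 -0.25  6.6 ]
t 26.6583
[(np.int32(4975), 469.2, 107.7, 112.4, 80.2, -17.8, 9.9)] [(np.int32(1740), 469.4, 107.8, 43.6, 42.2, 0.2, 63.1)] 26.9583
```

View pics/E.png

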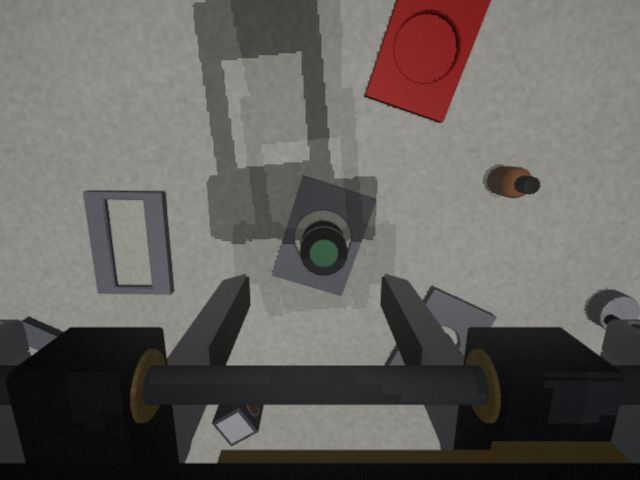

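The eyepiece stands centred at (323,248) in the large round recess, with its top at 63 mm. Now a closer look at the cube and the vacated recess.

Run:
```python
from h import *
r.goto([.63,.01,.2],down(np.pi)); c,p,d=look("F")
print(comps(c,d,.040,.05,(.6766,.0114,.06),15))
print(comps(c,d,.007,.0145,(.63,-.222,.075),300),status.get_clock())
```

```text
[(np.int32(1452), 676.2, 10.6, 38.3, 38.3, -57.8, 45.1)]
[(np.int32(5707), 632.3, -221.2, 113.2, 81.6, -28.0, 9.8)] 27.825
```

View pics/F.png

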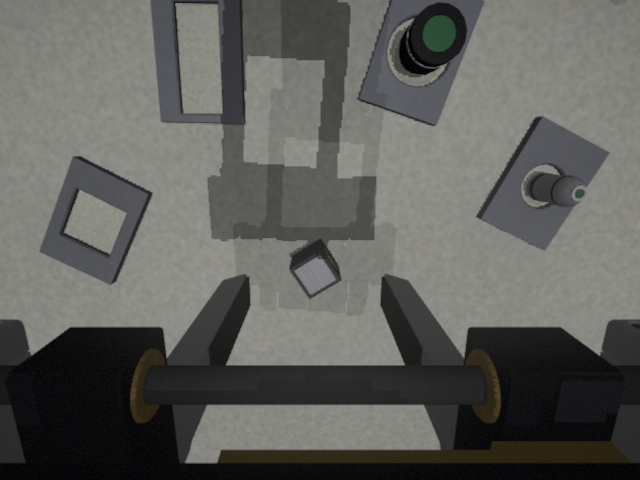

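The cube's top is at (315,275), yaw 32.2°, with its window facing 122°. I grip the two plain sides. The square recess is empty.

Run:
```python
from h import *
a=np.deg2rad(122.2)
pick(.6764,.0108,a,.012,.065)
o=status.get_opening()
assert .036<o<.041,o
b=np.deg2rad(151.9)
place(.6324,-.2211,b,.016,.060)
r.goto([.60,-.22,.2],down(b)); c,p,d=look("G")
print(comps(c,d,.007,.0145,(.63,-.222,.075),300),comps(c,d,.042,.055,(.632,-.221,.06),15),status.get_clock())
r.goto([.39,-.31,.2],down(np.deg2rad(154))); c,p,d=look("H")
print(comps(c,d,.030,.041,(.39,-.325,.07),15),status.get_clock())
```

```text
pick hit False [0.6765 0.0108 0.012 ]
opening 0.0379
opening 0.0375 F [-0.2 -0.2 -2. ] t 33.175
place hit True [ 0.6327 -0.2212  0.0163] dF [1.21 0.23 4.94]
t 38.5083
[(np.int32(4987), 631.9, -221.0, 111.9, 80.1, -28.2, 9.9)] [(np.int32(1551), 632.4, -220.8, 38.0, 37.9, -28.0, 49.1)] 38.8333
[(np.int32(1968), 389.5, -325.3, 79.4, 25.8, 62.8, 34.9)] 39.7917
```

View pics/G.png

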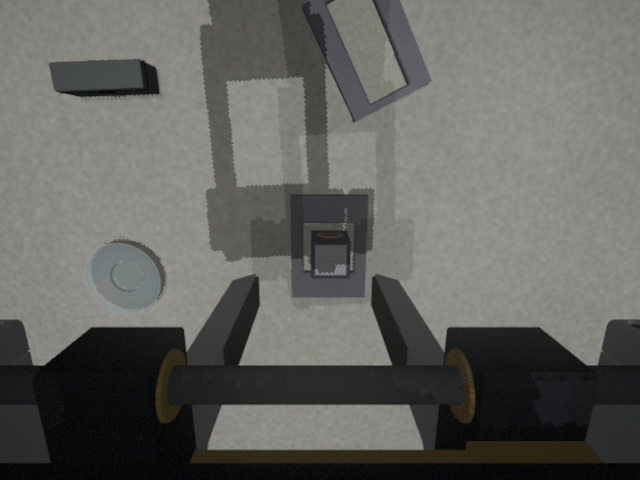

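View pics/H.png

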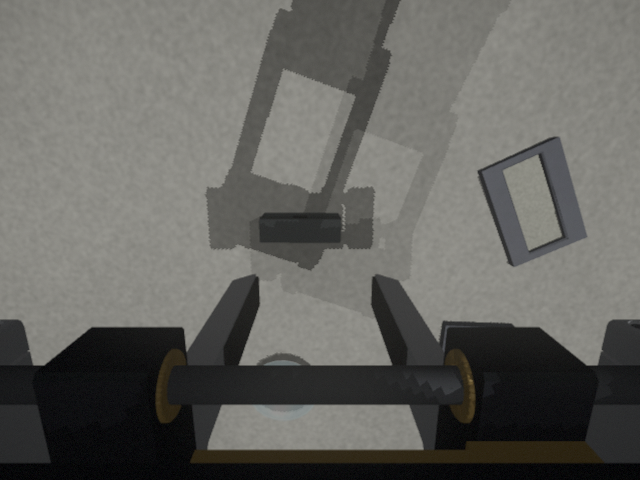

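The cube sits square in its recess at (330,257), top at 49 mm, aligned to within 0.2°. The slide box is at (300,227), yaw about 63°. Picking it across its width.

Run:
```python
from h import *
pick(.3895,-.3252,np.deg2rad(63.2),.009,.060,squeeze=15)
o=status.get_opening()
assert .022<o<.029,o
c,p,d=look("I")
```

```text
pick hit False [ 0.3895 -0.3252  0.009 ]
opening 0.0239
opening 0.024 F [-0.31  0.3  -0.91] t 45.6333
```

View pics/I.png

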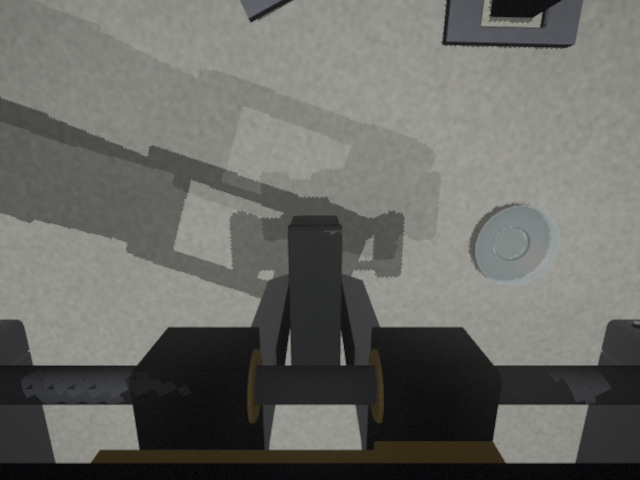

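The slide box is held straight and level, so I place it, then check all four and the bystanders.

Run:
```python
from h import *
place(.4762,-.0981,np.deg2rad(-1.1),.013,.045,over=.0015)
r.goto([.46,-.10,.25],down(np.pi)); c,p,d=look("J")
print(comps(c,d,.007,.0145,(.476,-.098,.075),300),comps(c,d,.033,.045,(.476,-.098,.07),15))
r.set_joints([1.4,0.087,1.371,0,1.684,-.103])
p,d=snapshot("top"); cv2.imwrite("pics/top1.png",p[:,:,::-1]); c=cam("top")
s,_=snapshot("scene"); cv2.imwrite("pics/scene1.png",s[:,:,::-1])
d0=np.load("pics/top0.npy")
for k,lo,hi,roi in [("obj-top",.058,.066,(.594,.243,.05)),("eye-top",.06,.068,(.469,.108,.05)),("cube-top",.046,.055,(.632,-.221,.06)),("sb-top",.036,.045,(.476,-.098,.07)),("oil",.02,.063,(.409,.283,.05)),("dish",.006,.03,(.556,-.428,.07))]:
    print(k,comps(c,d,lo,hi,roi,15),comps(c,d0,lo,hi,roi,15) if k in("oil","dish") else "")
print(status.get_clock())
```

```text
place hit True [ 0.4764 -0.0982  0.0131] dF [-0.41  0.43  4.28]
t 51.5333
[(np.int32(3527), 476.2, -98.4, 112.6, 80.2, -1.1, 9.8)] [(np.int32(1536), 476.2, -98.2, 80.3, 24.8, -0.0, 38.8)]
obj-top [(np.int32(49), 594.2, 243.9, 17.9, 17.3, 62.2, 60.9)] 
eye-top [(np.int32(277), 470.0, 107.7, 43.0, 42.2, 42.2, 64.0)] 
cube-top [(np.int32(249), 632.8, -220.0, 39.3, 37.8, -27.9, 50.0)] 
sb-top [(np.int32(336), 477.0, -97.6, 79.3, 23.9, -0.9, 39.6)] 
oil [(np.int32(152), 408.1, 289.7, 28.5, 25.5, -24.2, 37.8)] [(np.int32(153), 408.3, 289.6, 28.6, 25.9, -16.8, 37.5)]
dish [(np.int32(703), 558.4, -432.4, 82.5, 81.6, 86.7, 10.8)] [(np.int32(683), 558.6, -433.1, 81.8, 81.2, -43.6, 10.8)]
57.0917
```

View pics/J.png

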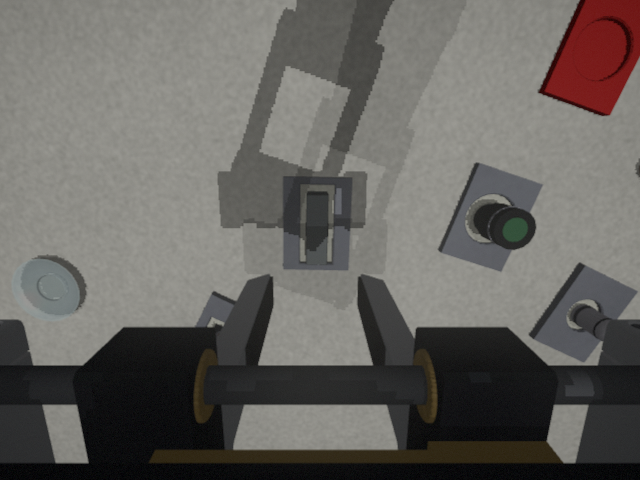

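View pics/scene1.png

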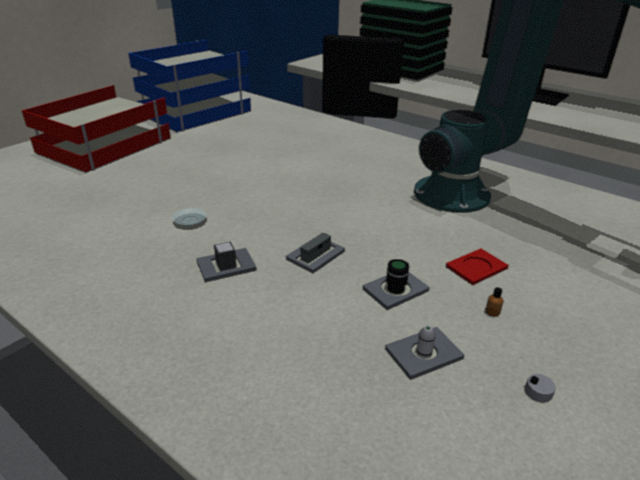

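All four pieces are seated, centred and upright in their recesses. The bottle and dish haven't moved, and the arm is clear.

Run:
```python
from h import *
r.hand_in(); print(status.get_clock())
```

```text
the job is handed in; nothing more can be done
the job is handed in; nothing more can be done
```

All four accessories are back in their own recesses, and I handed the job in at about 57 s. I moved them in this order: objective, eyepiece, filter cube, slide box. Each was lowered slowly until it touched the recess floor, then released.

- **Final checks:** each piece is within about 1 mm of its recess centre. Top heights match standing flat on the floor: 61, 64, 50 and 40 mm against 62, 64, 50 and 40 mm expected. The cube and slide box are aligned to within about 1°.
- **Bystanders:** the oil bottle and the glass dish read the same before and after, to within 1 mm.
- **Disagreements:** none of the checks failed. The wrist camera reads heights about 1 mm lower than the top camera, which is within the calibration tolerance.

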